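# Grind the spices: press the grinding cup onto the mixer

## Task

Run the spices on fast: first slide the orange selector on the mixer's front deck all the way to its red-marked end, then take the orange grinding cup off the brick-and-plank shelf, stand it foot down on the mixer's sprung drive pad and, keeping hold of it, press it straight down until the pad is fully home and keep it there for two seconds. Then lift it off and stand it gently upright in the middle of the steel plate. Keep the cup upright throughout and leave everything else where it is, the selector included.

Things in the scene. Friction and masses are not known exactly. Their poses are not given: they have to be found in the camera images.
- mixer: Cream press-to-run mixer base, fixed, housing 195 x 145 x 85 mm. Origin at table level on the drive axis, z up. Front is -x: flat control deck 85 mm high, to x = -127 mm; back at x = +68, flanks at y = +-72. A round turret on the axis (radius 60 mm, 55 at its rim) rises to 120 mm; its well, 38 mm radius, holds the sprung drive pad.
- pad_top (a point): Centre of the top of the black sprung drive pad (36 mm radius) in the mixer's well. At rest 112 mm above the table, 8 mm below the turret's rim; fully home 102 mm. It moves with the pad.
- pad (a joint): Downward travel of the drive pad: 0 at rest (up), 0.010 m fully home against its stop. Spring: about 4.5 N starts it (the cup's weight alone moves it by no more than 1 mm), about 13.5 N holds it fully home, and it comes back up by itself. The mixer runs while it is pressed.
- selector_grip (a point): Selector grip, an orange block on the front deck: 14 mm thick along its slide, 26 mm long across it (the mixer's x), its top 113 mm above the table on a 4 mm black foot (30 x 24 mm) that rides 2 mm above the deck. This point is the middle of the block, 101 mm above the table, 94 mm in front of the drive axis. It moves with the grip.
- selector (a joint): Selector position along the mixer's +y: 0 slow end, 0.050 m fast end stop (the red-marked end; the grip is then at mixer y = +25 mm). It stays where it is left; about 2 N moves it.
- fast_mark (a point): Centre of the red mark, a bar on the deck beyond the fast end of the selector's slot (mixer x = -94 mm, y = +47 mm).
- cup: Closed orange grinding cup, 112 mm tall, about 0.35 kg: black blade foot (64 mm diameter, 28 mm high) below, orange straight-sided cup (60 mm diameter) above. Origin at the centre of the foot's underside, z up along its axis. Stands on the plank shelf in one of three places, which it shares at random with the glass jar and the tumbler.
- plate: Round steel plate lying loose on the table, 170 mm across, rim 16 mm high, flat floor 4 mm thick and about 150 mm across. Origin at the centre of its underside.
- shelf: Lantern shelf, fixed: a plank 210 mm wide (x) and 700 mm long (y) on two stacks of bricks. Origin at table level under the plank's centre; plank top 152 mm above the table; its -x edge faces the robot.
- glass_jar: Small glass jar with yellow lid, 62 mm diameter, 90 mm tall, on the plank. Origin at the centre of its underside.
- tumbler: Steel tumbler, 68 mm across the rim, 90 mm tall, on the plank. Origin at the centre of its underside.
- tier_box: Blue and white three-tier plastic box, 150 x 100 x 120 mm, on the plank. Origin at the centre of its underside.
- lantern: Green plastic lantern, 100 mm diameter, 185 mm tall, at the plank's left end. Origin at the centre of its underside.
- torch: Black plastic torch lying on the table in front of the shelf, 160 mm long, 40 mm high. Origin under its middle, x along it.
- spoon: Steel spoon lying on the table beyond the plate, 170 mm long. Origin under its middle, x along it.
- clay_bowl: Terracotta bowl on the table beyond the mixer, 110 mm across, 45 mm high. Origin at the centre of its underside.
Not all that is in view belongs to the job. Of the things like the cup, leave any that is pink; of the rest the larger one is meant. There is more than one size of the plate; the one meant has the size given above.

How it is judged:
On the way, in this order (a step that is already met when the one before it is completed fails the run):
1. the selector is at its fast end stop (value of joint selector above 0.046 m), for 0.2 s.
2. the cup, upright on the drive pad and in the fingers, holds the pad fully home for 1.5 s (value of joint pad above 0.0085 m and value of joint selector above 0.046 m and horizontal distance between cup and pad_top below 0.009 m and height (world z) of cup below 0.106 m and angle between cup's own z axis and vertical below 0.15 rad and contact force between the fingers and cup above 1 N), for 1.5 s.
At the end, for the whole second after the job is handed in: The cup stands upright (within 0.1 rad), released and at rest, on the floor of the steel plate, its axis within 35 mm of the plate's centre; the plate lies flat on the table; the selector is still at its fast end stop (within 4 mm); the drive pad is back up (within 2 mm) (horizontal distance between cup and plate below 0.035 m and z of cup in the frame of plate between 0.001 and 0.009 m and angle between cup's own z axis and vertical below 0.1 rad and linear speed of cup below 0.03 m/s and angle between plate's own z axis and vertical below 0.06 rad and height (world z) of plate below 0.006 m and value of joint selector above 0.046 m and value of joint pad below 0.002 m and contact force between the fingers and cup below 0.1 N); the robot touches nothing.
It fails at once if the mixer is run (pad pressed more than 4 mm) with the selector not at the fast end (value of joint pad above 0.004 m and value of joint selector below 0.044 m).
It fails at once if the cup is tipped more than 0.5 rad (angle between cup's own z axis and vertical above 0.5 rad).
It fails at once if the cup is dropped or thrown (faster than 0.5 m/s with no finger on it) (linear speed of cup above 0.5 m/s and contact force between the fingers and cup below 0.05 N).
It fails at once if the plate is pushed more than 60 mm (distance of plate from where it was at the start of the episode above 0.06 m).
It fails at once if another thing (glass jar, tumbler, three-tier box, lantern, torch, spoon or clay bowl) is moved more than 25 mm or tipped (distance of any of glass_jar, tumbler, tier_box, lantern, torch, spoon, clay_bowl from where it was at the start of the episode above 0.025 m or angle between any of glass_jar, tumbler, tier_box, lantern, torch, clay_bowl's own z axis and vertical above 0.4 rad).
It also fails if it takes over 64 s, if anything falls off the work surface, if the arm or the gripper's body presses on something with over 40 N, if the wrist force passes 120 N, or if a joint passes its speed limit or range.

## Robot

A 7-joint arm with a two-finger parallel gripper is mounted at the origin on the work surface. World frame = base frame: x ahead of the robot, y to its left, z up, the work surface at z = 0. Lengths are in m, angles in rad, forces in N, time in s.
With the tool pointing down it reaches from about 0.425 to 0.925 m from the base axis. Payload 6.8 kg.
Tool frame: the origin (TCP) lies on the front face of the gripper's body, between the roots of the fingers; the fingertips stand 73 mm ahead of it and the grasp point (between the pads) lies 54 mm ahead of it (env.nose_length is the distance from the TCP to the fingertips, in m); z points along the fingers, y is the line along which they close (so a half turn about z gives the same grasp; the last joint's range is limited). The gripper opens to 85 mm and grips with 20 to 120 N. Pads are 22 mm wide; open, the fingers measure 114 mm over their backs; the gripper's body (76 mm by 85 mm) begins 54 mm behind the grasp point. The pads swing forward as they close: fully open they stand 13 mm farther back than shut.
Start: joints at [-0.108, 0.477, 0.022, 1.555, -0.011, 1.109, -0.083], TCP at [0.675, 0, 0.304] pointing down, gripper open.
Joint ranges: [-2.96, 2.96], [-0.34, 2.1], [-1.41, 1.46], [0.24, 2.44], [-1.37, 4.51], [0.17, 1.92], [-2.96, 2.96]. Speed limits (rad/s): [2.39, 2.39, 3.14, 3.14, 3.14, 3.14, 3.14].

## Interface

Orientations are given as a unit quaternion [w, x, y, z].
In Python, from cell import env, kin, camera, calibration, job gives the robot as it stands. The module is installed in compiled form; this text tells all that it offers. Calls block until the motion is done:
- env.reach(position, orientation): joint-space move of the TCP to a pose.
- env.movel(position, velocity=0.15, rot=None, stop_force=None): straight line of the TCP; rot=None keeps the orientation; velocity is the mean speed in m/s. With stop_force (N) it stops when the force on the tool has changed by that much, and returns True; else False.
- env.goto_joints(angles): joint-space move.
- env.grip(opening, f_grip=None): finger opening in m; f_grip is the grip in N (None keeps the last); returns when the fingers have stopped.
- env.dwell(seconds).
- kin.inverse_kinematics(position, orientation): joint angles nearest the present ones, or None.
- env.get_state(): the state.
- camera(name): name is "scene" or "side" or "wrist"; returns (picture, depth): 400x640x3 uint8, blue, green, red; 400x640 float32, m along the optical axis (not along the pixel's ray), 0 where there is no reading.
- calibration(name): a dict with "fx", "fy", "cx", "cy" (pixels), "rvec" (rotation vector, rad) and "tvec" (3), from world to camera coordinates, as OpenCV has them. Camera axes: x right, y down, z forward; pixel columns grow to the right and rows downward; lengths in m; the calibration is good to about 2 mm. A picture is of the moment at which its call begins: read the wrist's pose just before it. calibration takes no time and is no camera call; for the wrist camera it gives the pose at the moment of the call.
A pose or a line that the arm cannot do raises env.PlanningError and nothing moves.
- job.job_done(): hands the job in; it is judged then, once.
The state is a dict: "time": time; "qpos": joint angles; "joint_velocities": joint speeds; "joint_torque": joint torques, N m; "tcp_pos": TCP position; "orientation": TCP orientation; "force": force on the tool from outside, world axes, zero at the start; "torque": the same for the moment, N m; "opening": finger opening in m; "gripper_force": force on a finger pad.
Only numpy, scipy, OpenCV 4.12 (cv2) and the standard library are available. Lean on these libraries where they do the work, as an engineer would, in place of code of your own. Each camera call takes 0.05 s, during which the arm holds its last target. There are 200 camera calls.

## Working session

There is one attempt and no reset: what is moved stays moved. The work goes in short steps, each a Python script; the robot and the scene stay as the last script left them, time stands still between calls to the robot, and variables do not carry over. Pictures are saved under pics/ and viewed, at most 10 in all, crops included, and the job is handed in when it is done.

```bash
mkdir -p pics; cat > h.py <<'E'
import numpy as np, cv2
from cell import env, kin, camera, calibration, job
def cal(n):
    c=calibration(n); K=np.array([[c['fx'],0,c['cx']],[0,c['fy'],c['cy']],[0,0,1.]])
    return K, cv2.Rodrigues(np.array(c['rvec'],float))[0], np.array(c['tvec'],float).ravel()
def ray_z(n,u,v,z,c=None):
    K,R,t=c or cal(n); d=R.T@np.linalg.inv(K)@[u,v,1]; o=-R.T@t
    return o+d*(z-o[2])/d[2]
def cloud(n,dep,c=None):
    K,R,t=c or cal(n); v,u=np.mgrid[:400,:640]
    p=np.stack([(u-K[0,2])/K[0,0]*dep,(v-K[1,2])/K[1,1]*dep,dep],-1)
    return (p-t)@R
E
python3 - <<'E'
from h import *
for n in('scene','side'):
    im,d=camera(n); cv2.imwrite(f'pics/{n}.png',im); np.save(n,d); c=cal(n); print(n,-c[1].T@c[2], c[0][0,0])
E
```

```text
scene [1.75838671 0.05590859 1.32214704] 508.314908258151
side [-0.15520176 -0.67930574  0.89489151] 447.812404007491
```

View pics/scene.png

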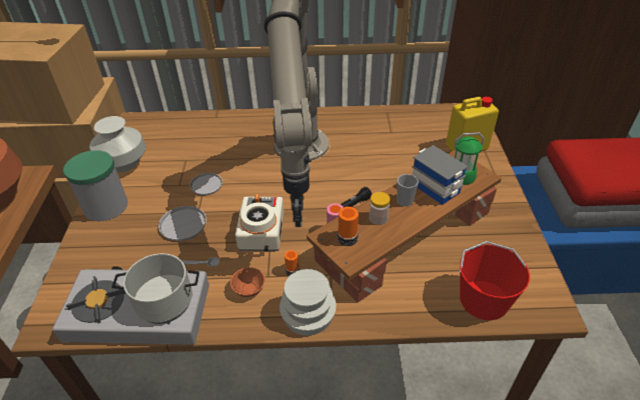

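View pics/side.png

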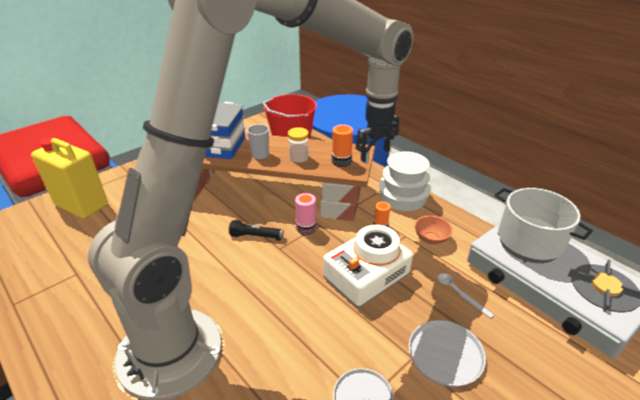

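The scene view shows the orange cup on the shelf at (347,225), a pink cup at (335,212) and a small orange one at (291,261). In the side view they are at (343,145), (306,213) and (383,213). I choose the orange cup on the plank. There are two plates: the large one at scene (182,223) / side (447,353), and a small one at scene (206,184) / side (362,387). The mixer is at scene (260,222) / side (368,265).

```bash
cat > m.py <<'E'
from h import *
P={};
for n in('scene','side'):
    im=cv2.imread(f'pics/{n}.png'); d=np.load(n+'.npy'); W=cloud(n,d); P[n]=W
    hsv=cv2.cvtColor(im,cv2.COLOR_BGR2HSV)
    m=cv2.inRange(hsv,(5,190,150),(16,255,255))
    N,L,S,C=cv2.connectedComponentsWithStats(m)
    for i in range(1,N):
        if S[i,4]>12:
            p=W[(L==i)&(d>0)]
            if p[:,2].mean()>.03 : print(n,'orange',S[i],C[i].round(),p.mean(0).round(3),p.min(0).round(3),p.max(0).round(3))
    # red mark
    m=cv2.inRange(hsv,(0,150,110),(4,255,255))|cv2.inRange(hsv,(174,150,110),(180,255,255))
    N,L,S,C=cv2.connectedComponentsWithStats(m)
    for i in range(1,N):
        p=W[(L==i)&(d>0)]
        if 3<S[i,4]<200 and .05<p[:,2].mean()<.12: print(n,'red',S[i],p.mean(0).round(3))
    # mixer
    x0,x1,y0,y1=(225,300,185,260) if n=='scene' else (315,420,220,305)
    w=W[y0:y1,x0:x1].reshape(-1,3); s=hsv[y0:y1,x0:x1].reshape(-1,3)
    for lo,hi in((.08,.09),(.117,.124)):
        q=w[(w[:,2]>lo)&(w[:,2]<hi)].astype(np.float32)
        print(n,'z',lo,len(q),q.mean(0).round(3),cv2.minAreaRect(q[:,:2]*1000),cv2.minEnclosingCircle(q[:,:2]*1000))
    # plates
    for nm,(x0,x1,y0,y1) in dict(big=(150,215,200,245) if n=='scene' else (400,495,315,392),small=(185,226,170,198) if n=='scene' else (325,400,365,400)).items():
        w=W[y0:y1,x0:x1].reshape(-1,3); q=w[(w[:,2]>.010)&(w[:,2]<.022)].astype(np.float32)
        print(n,nm,len(q),cv2.fitEllipse(cv2.convexHull(q[:,:2]*1000)))
E
python3 m.py
python3 - <<'E'
import cv2,numpy as np
a=cv2.imread('pics/side.png');b=cv2.imread('pics/scene.png')
A=cv2.resize(a[110:310,280:480],(400,400),interpolation=2);B=cv2.resize(b[165:285,225:365],(467,400),interpolation=2)
cv2.imwrite('pics/crop.png',np.hstack([A,B[:,:400]]))
E
```

```text
scene orange [330 206  29  15 277] [346. 213.] [0.662 0.142 0.236] [0.503 0.1   0.108] [0.723 0.176 0.27 ]
scene orange [356 224   2   9  13] [356. 227.] [0.71  0.172 0.22 ] [0.706 0.17  0.202] [0.712 0.174 0.236]
scene orange [285 250  13  11 116] [291. 255.] [ 0.692 -0.032  0.081] [ 0.617 -0.058  0.006] [ 0.711 -0.012  0.09 ]
scene red [273 197   3   9  18] [ 0.445 -0.094  0.088]
scene red [513 274  13  17  60] [0.839 0.655 0.095]
scene z 0.08 713 [ 0.535 -0.124  0.085] ((564.4304809570312, -130.6697998046875), (330.4573059082031, 180.1133270263672), 11.916138648986816) ((559.3930053710938, -108.31661224365234), 174.40701293945312)
scene z 0.117 295 [ 0.537 -0.145  0.12 ] ((529.5631103515625, -151.32180786132812), (129.95899963378906, 109.95999145507812), 40.62473678588867) ((522.1897583007812, -147.9509735107422), 74.6815185546875)
scene big 263 ((459.9839172363281, -435.707763671875), (179.5719451904297, 201.4681396484375), 23.13279914855957)
scene small 86 ((255.7628173828125, -377.405517578125), (130.9915008544922, 153.0252685546875), 29.99696922302246)
side orange [287 127  23
[... 961 characters left out ...]
]
side red [332 251  12   7  18] [ 0.442 -0.094  0.088]
side z 0.08 1486 [ 0.466 -0.156  0.085] ((502.31414794921875, -143.70379638671875), (143.26963806152344, 194.08511352539062), 87.00534057617188) ((501.78240966796875, -143.14564514160156), 115.243408203125)
side z 0.117 539 [ 0.53  -0.147  0.12 ] ((532.413330078125, -144.7235870361328), (110.36434936523438, 108.75714874267578), 67.14801025390625) ((532.1663208007812, -143.37579345703125), 57.83513259887695)
side big 525 ((459.4009704589844, -429.6673889160156), (167.7866973876953, 171.75918579101562), 119.64175415039062)
side small 129 ((245.8876190185547, -372.4620056152344), (116.82518768310547, 123.82658386230469), 59.05345153808594)
```

View pics/crop.png

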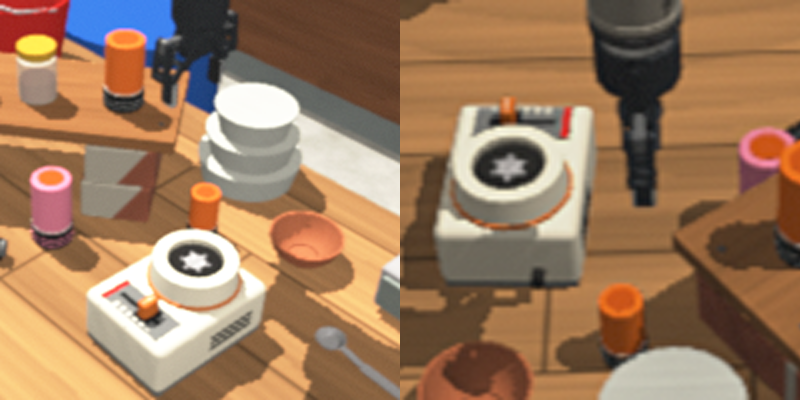

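The crop confirms the choice: a large orange cup with a black foot on the plank, next to the jar. The pink and small cups stand on the table. The mixer fit agrees between the two views: axis (0.532,-0.145), yaw about -3°. Next I'll fit the cup and its neighbours and move the selector.

```bash
cat >> h.py <<'E'
from scipy.spatial.transform import Rotation as Ro
def down(phi):  # finger closing line (tool y) along world angle phi, tool z down
    y=np.array([np.cos(phi),np.sin(phi),0]); z=np.array([0,0,-1.]); x=np.cross(y,z)
    return Ro.from_matrix(np.stack([x,y,z],1)).as_quat(scalar_first=True)
YAW=np.radians(-3); AX=np.array([.532,-.145])
def mix(x,y): c,s=np.cos(YAW),np.sin(YAW); return AX+[c*x-s*y,s*x+c*y]
E
python3 - <<'E'
from h import *
from scipy.optimize import least_squares
W={n:cloud(n,np.load(n+'.npy')).reshape(-1,3) for n in('scene','side')}
for n,w in W.items():
    for nm,c,r,zl,zh in(('cup',(.69,.147),.03,.19,.255),):
        q=w[(w[:,2]>zl)&(w[:,2]<zh)&(np.hypot(*(w[:,:2]-c).T)<.045)]
        f=least_squares(lambda p:np.hypot(*(q[:,:2]-p).T)-r,c,loss='soft_l1',f_scale=.002); print(n,nm,len(q),f.x.round(4),np.std(f.fun).round(4))
w=W['side']; q=w[(w[:,2]>.17)&(w[:,2]<.3)&(w[:,0]>.5)&(w[:,0]<.95)&(w[:,1]>.05)&(w[:,1]<.5)]
H,_,_=np.histogram2d(q[:,0],q[:,1],bins=[np.arange(.55,.95,.02),np.arange(.06,.5,.02)]);
print(H.astype(int))
p=w[(abs(w[:,2]-.152)<.004)&(w[:,0]>.5)&(w[:,0]<1.1)&(w[:,1]>0)]; print(cv2.minAreaRect((p[:,:2]*1000).astype(np.float32)))
for x,y in(-.094,-.025),(-.094,.025): print(mix(x,y))
print(kin.inverse_kinematics([*mix(-.094,-.02),.156],down(YAW+np.pi/2)),kin.inverse_kinematics([*mix(-.094,-.02),.156],down(YAW-np.pi/2)))
E
```

```text
scene cup 292 [0.6906 0.1482] 0.002
side cup 382 [0.6908 0.1492] 0.0018
[[  0   0   0   0   0   0   0   0   0   0   0   0   0   7  24  36   0   0
    0   0  26]
 [  0   0   0   0   0   0   0   0  99 118  37   0   0   0   0   0   0   0
    0   0   0]
 [  0   0   0   0   0   0   0   0 141  21  23   1   0   0   0   0   0   0
    0   0   0]
 [  0   0   0   0   0   0   0   0  70  19  17   2   0   0   0   0   0   0
    0   0   0]
 [  0   0   0   0   0   0   0   0   0   4   2   0   0   0   0   0   0   0
    0   0   0]
 [  0   0   0 138 133  31   0   0   0   0   0   0   0   0   0   0   0   0
    0   0   0]
 [  0   0  47 172  24  13   0   0   0   0   0   0   0   0   0   0   0   0
    0   0   0]
 [  0   0  38  64  20  14   0   0   0   0   0   0   0   0   0   0   0   0
    0   0   0]
 [  0   0   0   6   8   0   0   0   0   0   0   0   0   0   0   0   0   0
    0   0   0]
 [  0   0   0   0   0   0   0   0   0   0   0   0   0   0   0   0   0   0
    0   0   0]
 [  0   0   0   0   0   0   0   0   0   0   0   0   0   0   0   0   0   0
    0   0   0]
 [  0   0   0   0   0   0   0   0   0   0   0   0
[... 286 characters left out ...]
0   0
    0   0   0]
 [  0   0   0   0   0   0   0   0   0   0   0   0   0   0   0   0   0   0
    0   0   0]
 [  0   0   0   0   0   0   0   0   0   0   0   0   0   0   0   0   0   0
    0   0   0]
 [  0   0   0   0   0   0   0   0   0   0   0   0   0   0   0   0   0   0
    0   0   0]
 [  0   0   0   0   0   0   0   0   0   0   0   0   0   0   0   0   0   0
    0   0   0]]
((798.735107421875, 1078.4365234375), (2114.012451171875, 595.2634887695312), 89.91997528076172)
[ 0.43682042 -0.16504616]
[ 0.43943722 -0.11511468]
[ 0.42241066  0.36420199 -0.24238541  2.1565073   0.14450773  0.63564664
  1.59723251] [-0.07654962  0.36923783  0.35187902  2.18894024 -0.21718972  0.61536166
 -1.19152661]
```

The cup is at (0.691,0.149) and the jar at about (0.61,0.245), so I'll close the fingers across the plank line at about 40°. The selector comes first.

```bash
python3 - <<'E'
from h import *
q=down(YAW-np.pi/2); p=mix(-.094,-.019)
env.reach([*p,.26],q); env.grip(.045,20)
env.movel([*p,.175],.1,stop_force=8) and print('hit')
env.grip(.005,20); s=env.get_state(); print(s['opening'],s['gripper_force'],s['force'],s['tcp_pos'])
hit=env.movel([*mix(-.094,.030),.175],.05,stop_force=12); s=env.get_state(); t=s['tcp_pos']
c,sn=np.cos(YAW),np.sin(YAW); d=np.array(t[:2])-AX; print(hit,s['force'],s['opening'],'mixer',c*d[0]+sn*d[1],-sn*d[0]+c*d[1],s['time'])
im,_=camera('side'); cv2.imwrite('pics/sel.png',cv2.resize(im[210:310,300:430],None,fx=5,fy=5,interpolation=2))
E
```

```text
0.01322537540379284 23.715763986110687 [-0.68178798  2.28798058  5.98305487] [ 0.43756528 -0.15882202  0.17558964]
True [-0.01742424 -1.68606113  2.70849621] 0.013124859276202815 mixer -0.09343148963570758 0.026485095135068255 3.9667
```

View pics/sel.png

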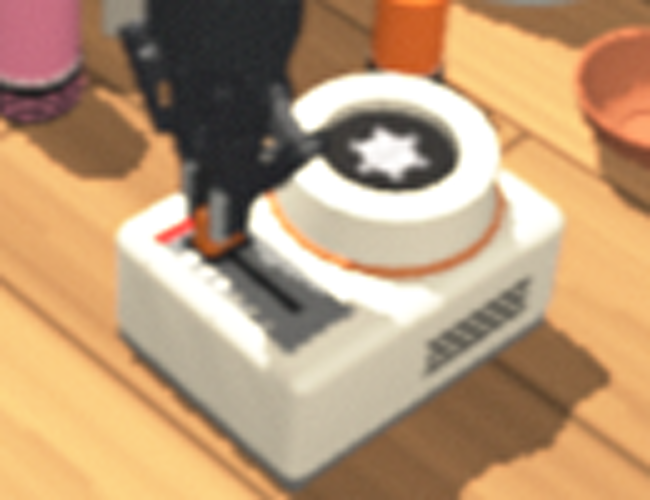

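The fingers hold the grip beside the red mark at (210,230), and the move stopped against the end stop. I'll release, check the grip, then approach the cup and look with the wrist camera.

```bash
python3 - <<'E'
from h import *
env.grip(.040); s=env.get_state(); t=s['tcp_pos']; env.movel([t[0],t[1],.28],.2)
c=np.array([.6908,.1487]); ph=np.radians(40); 
qs=[down(ph),down(ph+np.pi)]
J=[kin.inverse_kinematics([*c,.40],q) for q in qs]; print([None if j is None else np.round(j,2) for j in J])
i=min(range(2),key=lambda i:9 if J[i] is None else abs(J[i][6]))
env.movel([t[0],t[1],.42],.25)
env.reach([*c,.42],qs[i]); env.grip(.085)
im,d=camera('side'); W=cloud('side',d); hsv=cv2.cvtColor(im,cv2.COLOR_BGR2HSV)
m=cv2.inRange(hsv,(5,150,120),(18,255,255)); m[:235]=0;m[290:]=0;m[:,:310]=0;m[:,375:]=0
g=W[(m>0)&(abs(W[:,:,2]-.101)<.013)]; print('grip',len(g),g.mean(0),(g-[*AX,0])[:,:2].mean(0), g[g[:,2]>.110].mean(0), mix(-.094,.025))
cw=cal('wrist'); im,d=camera('wrist'); cv2.imwrite('pics/wrist.png',im); W=cloud('wrist',d,cw)
q=W[(W[:,:,2]>.258)&(W[:,:,2]<.270)&(np.hypot(W[:,:,0]-c[0],W[:,:,1]-c[1])<.05)].astype(np.float32)
print(i,len(q)); print(cv2.minEnclosingCircle(q[:,:2]*1000),q.mean(0),env.get_state()['time'])
E
```

```text
[array([-0.29,  0.47, -0.02,  1.35,  0.01,  1.32,  0.39]), array([-0.54,  0.49,  0.37,  1.37, -0.18,  1.32, -2.61])]
grip 71 [ 0.44117213 -0.12392486  0.10171679] [-0.09082787  0.02107514] [ 0.43764439 -0.11805159  0.11159962] [ 0.43943722 -0.11511468]
0 4297
((690.7025756835938, 149.5196075439453), 29.934837341308594) [0.6895152  0.15105431 0.26307094] 8.0917
```

View pics/wrist.png

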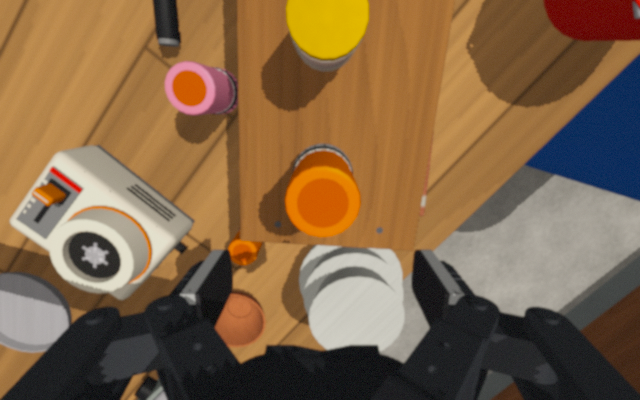

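The wrist view shows the cup top at (323,200), clear of the jar at (327,20), with the fingers straddling it across the plank. The selector grip at (48,193) lies by the red mark at (65,180). I'll check the grip-to-mark distance here, then grasp and lift the cup.

```bash
python3 - <<'E'
from h import *
cw=cal('wrist'); im,d=camera('wrist'); W=cloud('wrist',d,cw); hsv=cv2.cvtColor(im,cv2.COLOR_BGR2HSV)
roi=np.zeros(d.shape,bool); roi[150:230,10:100]=1
g=W[roi&(abs(W[:,:,2]-.113)<.004)&(cv2.inRange(hsv,(5,120,80),(20,255,255))>0)]
r=W[roi&(((hsv[:,:,0]<5)|(hsv[:,:,0]>174))&(hsv[:,:,1]>150))&(abs(W[:,:,2]-.086)<.005)]
d=(g.mean(0)-r.mean(0)); print(len(g),len(r),g.mean(0),r.mean(0),'along y',-np.sin(YAW)*d[0]+np.cos(YAW)*d[1],'want -.022')
t=env.get_state()['tcp_pos']; c=[.6907,.149]
print(env.movel([*c,.292],.15,stop_force=10))
env.grip(.05,80); s=env.get_state(); print(s['opening'],s['gripper_force'],s['tcp_pos'],s['force'])
env.movel([*c,.42],.15); s=env.get_state(); print(s['opening'],s['gripper_force'],s['force'],s['time'])
E
```

```text
158 177 [ 0.44420716 -0.11093227  0.11124936] [ 0.44393789 -0.0910713   0.08632527] along y -0.01981966077137988 want -.022
False
0.058476830218017986 86.84963464736938 [0.69132645 0.14901683 0.29354612] [-0.38920036  0.18879452  6.00974476]
0.0585897243087716 86.36180520057678 [-0.33618603  0.50049048 -3.85122321] 10.5
```

The selector is confirmed at the fast end and the cup is held. Now I'll press the pad.

```bash
python3 - <<'E'
from h import *
o=.1416
env.movel([*AX,.42],.25); env.movel([*AX,.112+o+.012],.15)
im,d=camera('side'); cv2.imwrite('pics/over.png',im[140:310,290:460].repeat(3,0).repeat(3,1))
s=env.get_state(); print(s['tcp_pos'],s['force'])
E
```

```text
[ 0.53264031 -0.14511868  0.26663179] [ 9.87605737e-04  6.89787919e-01 -3.47908317e+00]
```

View pics/over.png

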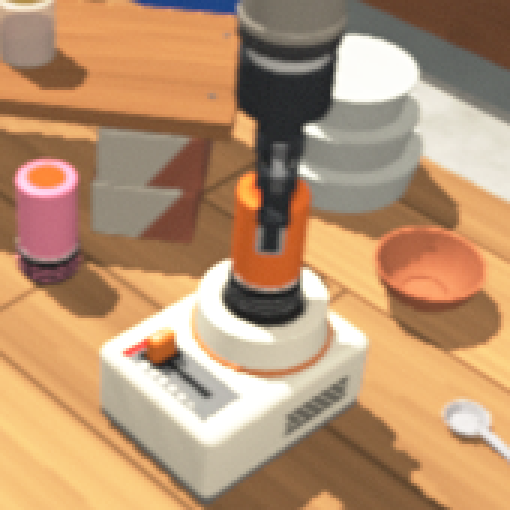

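The cup hangs upright over the well, with its foot at about (263,303) centred in the turret, and the selector is by the red mark at (160,347). Now the press.

```bash
python3 - <<'E'
from h import *
o=.1416
f0=env.get_state()['force'][2]
def show(l): s=env.get_state(); print(l,np.round(s['tcp_pos'],4),np.round(s['force'],1),round(s['opening'],4),round(s['time'],2))
print(env.movel([*AX,.112+o],.04,stop_force=30)); show('touch')
print(env.movel([*AX,.102+o-.003],.02,stop_force=28)); show('press')
for k in range(3):
    s=env.get_state()
    if s['force'][2]-f0>19: break
    print(env.movel([*AX,.102+o-.003-.002*(k+1)],.02,stop_force=25)); show('more')
env.dwell(2.3); show('held')
E
```

```text
False
touch [ 0.532  -0.145   0.2536] [-0.1 -0.5 -3.8] 0.0589 13.67
True
press [ 0.532  -0.1452  0.2436] [-2.2  1.1  9.3] 0.0586 14.25
True
more [ 0.5322 -0.1453  0.2436] [-2.9  1.3  8.1] 0.0585 14.46
True
more [ 0.5322 -0.1453  0.2436] [-3.9  1.   8.2] 0.0586 14.68
True
more [ 0.5323 -0.1453  0.2436] [-2.5  2.2  8.5] 0.0587 14.93
held [ 0.5322 -0.1453  0.2436] [-3.4  1.3  9.2] 0.0584 17.23
```

The hold force of about 13 N is only marginal, so I'll press 1.5 mm further at low speed and hold again.

```bash
python3 - <<'E'
from h import *
def show(l): s=env.get_state(); print(l,np.round(s['tcp_pos'],4),np.round(s['force'],1),round(s['opening'],4),round(s['time'],2))
for z in(.2428,.2421):
    env.movel([*AX,z],.01); show(z)
env.dwell(2.2); show('held')
E
```

```text
0.2428 [ 0.5323 -0.1452  0.2438] [-3.8  0.2  8.8] 0.0588 17.48
0.2421 [ 0.5323 -0.1453  0.2434] [-3.8  0.9 12.4] 0.0585 17.73
held [ 0.5323 -0.1453  0.2435] [-3.9  2.3 10.9] 0.0587 19.93
```

```bash
python3 - <<'E'
from h import *
def show(l): s=env.get_state(); print(l,np.round(s['tcp_pos'],4),np.round(s['force'],1),round(s['opening'],4),round(s['time'],2))
for z in(.2410,.2400):
    env.movel([*AX,z],.01); show(z)
env.dwell(2.2); show('held')
cw=cal('side'); im,d=camera('side'); cv2.imwrite('pics/press.png',im[140:310,290:460].repeat(3,0).repeat(3,1))
W=cloud('side',d); q=W[(W[:,:,2]>.14)&(W[:,:,2]<.3)&(np.hypot(W[:,:,0]-AX[0],W[:,:,1]-AX[1])<.04)]
hsv=cv2.cvtColor(im,cv2.COLOR_BGR2HSV); m=(cv2.inRange(hsv,(5,150,120),(18,255,255))>0)&(np.hypot(W[:,:,0]-AX[0],W[:,:,1]-AX[1])<.04)
z=W[m][:,2]; print('orange top z',np.percentile(z[z>.13],[90,97,99.5]))
E
```

```text
0.241 [ 0.5324 -0.1454  0.2434] [-6.8  1.  20.5] 0.0584 20.18
0.24 [ 0.5325 -0.1455  0.2433] [-10.4   2.   27.4] 0.0585 20.43
held [ 0.5325 -0.1455  0.2433] [-11.    1.9  27.7] 0.0586 22.63
orange top z [0.21411545 0.21596419 0.25081424]
```

View pics/press.png

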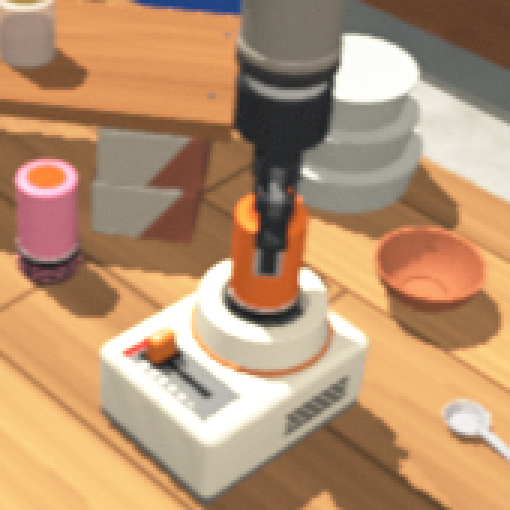

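The pad is firmly home: the cup top is at z≈0.214, it is upright, and it was held over 2 s at about 30 N. Next is the plate.

```bash
python3 - <<'E'
from h import *
def show(l): s=env.get_state(); print(l,np.round(s['tcp_pos'],4),np.round(s['force'],1),round(s['opening'],4),round(s['time'],2))
p=[.460,-.431]
env.movel([*AX,.30],.1); env.movel([*p,.30],.2); show('over')
env.movel([*p,.165],.12)
print(env.movel([*p,.140],.02,stop_force=4)); show('down')
im,d=camera('side'); cv2.imwrite('pics/plate.png',im[200:400,340:540].repeat(3,0).repeat(3,1))
E
```

```text
over [ 0.4607 -0.4297  0.2999] [-0.3  1.1 -4. ] 0.0589 25.06
True
down [ 0.4598 -0.4309  0.1456] [-1.4  0.7  4.9] 0.0586 27.24
```

View pics/plate.png

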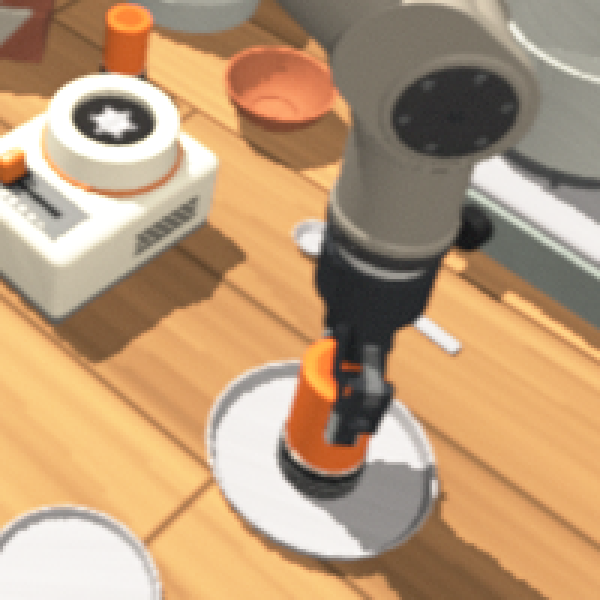

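The cup's foot stands at (320,475) on the plate floor, near the plate's centre at about (325,460), and the pad is back up. I'll release, retreat, and check.

```bash
python3 - <<'E'
from h import *
env.grip(.085); env.dwell(.3); env.movel([.460,-.431,.33],.12); s=env.get_state(); print(s['opening'],s['force'],s['time'])
im,d=camera('side'); W=cloud('side',d); cv2.imwrite('pics/end.png',im[200:400,340:540].repeat(3,0).repeat(3,1))
h=cv2.cvtColor(im,cv2.COLOR_BGR2HSV); m=(cv2.inRange(h,(5,150,120),(18,255,255))>0)&(np.hypot(W[:,:,0]-.46,W[:,:,1]+.431)<.05)
q=W[m]; t=q[q[:,2]>.112]; print('top',t.mean(0),len(t))
q=W[(W[:,:,2]>.010)&(W[:,:,2]<.02)&(np.hypot(W[:,:,0]-.46,W[:,:,1]+.431)<.1)].astype(np.float32); print(cv2.fitEllipse(cv2.convexHull(q[:,:2]*1000)))
E
```

```text
0.08492259541372149 [ 0.46004766 -0.4621614  -0.01958933] 29.675
top [ 0.45596198 -0.43234103  0.11611052] 495
((459.0702209472656, -429.5227966308594), (167.9544677734375, 169.9591064453125), 122.61902618408203)
```

View pics/end.png

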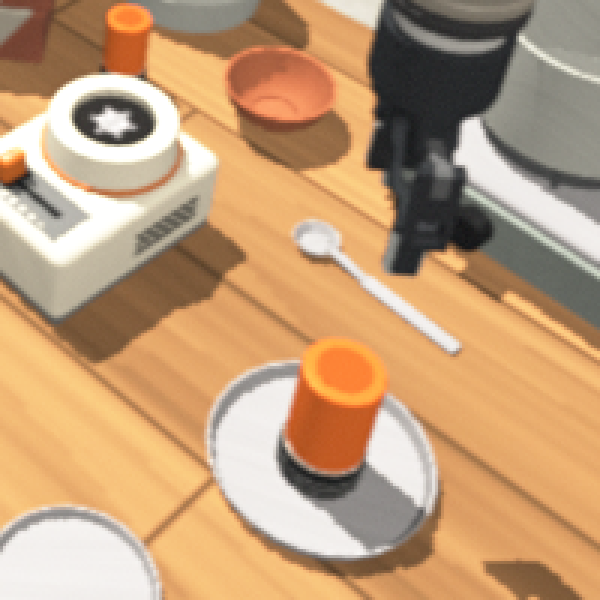

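The cup stands upright, about 4 mm from the plate's centre, and the arm is clear.

```bash
python3 -c "
from h import *
print(job.job_done())"
```

```text
the job is handed in; nothing more can be done
None
```

The job is handed in at about 30 s with no verdict shown: the selector is at its fast end, the pad was held fully home for over 2 s at about 30 N, and the orange cup stands upright about 4 mm from the centre of the steel plate.

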